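# Empty the ejector nest and put its cover on

### The job

Empty the ejector nest: for every insert in it, press that pocket's ejector lever so the insert rises, lift it out and set it in the tray. When all the inserts are in the tray, close the nest with its cover: tilt the cover to hook one long edge under the lip, then lower the other edge so it lies flat and centred over the pockets. Leave the mug, the jar and the two rings around the nest where they are.

Things in the scene. Friction and masses are not known exactly. Their poses are not given: they have to be found in the camera images.
- nest: Ejector nest: heavy fixed steel block, 140 mm (its x) by 276 mm (its y), working face 76 mm above the bench. Origin on the bench under the middle of the row of pockets, z up, frame turns with the block. Four rectangular pockets 59 mm (x) by 35 mm (y) at x = 0, y = -105, -35, +35, +105 mm (pockets 0 to 3). Lip along the -x side (nearest the robot), ejector levers out of the +x side
- lip (a point): On the working face at the foot of the lip's wall, halfway along (nest x = -60, y = 0, z = 76 mm); axes as the nest's, so x points across the face to the stops. The lip runs the block's whole length and overhangs the face by 12 mm (to nest x = -48 mm); its underside is 12 mm, its top 18 mm above the face
- stops (a point): On the working face between the two far stops (nest x = 61.5, y = 0, z = 76 mm). The stops are low ribs 5 mm high, 6.5 mm thick and 40 mm long at nest y = +-100 mm, faces at x = 61.5 mm. The cover lies between lip wall and stops with 5.5 mm of play, so it goes in only tilted: hooked edge low, other edge raised over the stops
- cover: Nest cover: aluminium plate 116 mm (its x) by 260 mm (its y), 5 mm thick, 0.42 kg, with a black grip bar upright on its middle. Alike both ways round: either long edge may go under the lip. Starts flat on the bench, bar up, at one side. Origin: middle of the underside, z up. In place it lies flat on the working face, centred on the nest, its y along the nest's y
- grip (a point): Middle of the cover's grip bar, 20 mm above the underside. The bar is 14 mm thick (cover x), 90 mm long (cover y), from 5 to 35 mm above the underside. With the cover in place about 40 mm are free between bar and lip: let go with the fingers opened only to about 40 mm
- edge_a (a point): Middle of the cover's long edge at its x = -58 mm, on the underside
- edge_b (a point): Middle of the cover's long edge at its x = +58 mm, on the underside
- tray: Open blue steel tray fixed on the bench, 170 by 170 mm outside, walls 5 mm thick and 30 mm high, floor 5 mm thick. Origin under its centre, axes along its sides. On the side of the nest away from the cover
- insert0: Aluminium insert, a block 56 mm (its x) by 32 mm (its y) by 60 mm (its z), 0.2 to 0.4 kg, origin in the middle of its underside (so its centre is 30 mm up its z). Starts seated in pocket 0 with its top 2 mm below the working face, out of the fingers' reach; axes as the nest's. May be absent
- lever0 (a joint): Ejector lever of pocket 0: 0 rad up (insert seated) to 0.45 rad fully down (insert raised 36 mm: 34 mm of it stand above the working face). Takes 8 to 15 N; stays where it is left. Pivots about the nest's y axis at nest x = 78 mm, z = 50 mm, in line with the pocket; press from above the black pad (36 by 42 mm) at its end: mid-top goes from nest x = 165 mm, z = 72 mm down to x = 163, z = 34 mm
- insert1: Aluminium insert, a block 56 mm (its x) by 32 mm (its y) by 60 mm (its z), 0.2 to 0.4 kg, origin in the middle of its underside (so its centre is 30 mm up its z). Starts seated in pocket 1 with its top 2 mm below the working face, out of the fingers' reach; axes as the nest's. May be absent
- lever1 (a joint): Ejector lever of pocket 1: 0 rad up (insert seated) to 0.45 rad fully down (insert raised 36 mm: 34 mm of it stand above the working face). Takes 8 to 15 N; stays where it is left. Pivots about the nest's y axis at nest x = 78 mm, z = 50 mm, in line with the pocket; press from above the black pad (36 by 42 mm) at its end: mid-top goes from nest x = 165 mm, z = 72 mm down to x = 163, z = 34 mm
- insert2: Aluminium insert, a block 56 mm (its x) by 32 mm (its y) by 60 mm (its z), 0.2 to 0.4 kg, origin in the middle of its underside (so its centre is 30 mm up its z). Starts seated in pocket 2 with its top 2 mm below the working face, out of the fingers' reach; axes as the nest's. May be absent
- lever2 (a joint): Ejector lever of pocket 2: 0 rad up (insert seated) to 0.45 rad fully down (insert raised 36 mm: 34 mm of it stand above the working face). Takes 8 to 15 N; stays where it is left. Pivots about the nest's y axis at nest x = 78 mm, z = 50 mm, in line with the pocket; press from above the black pad (36 by 42 mm) at its end: mid-top goes from nest x = 165 mm, z = 72 mm down to x = 163, z = 34 mm
- insert3: Aluminium insert, a block 56 mm (its x) by 32 mm (its y) by 60 mm (its z), 0.2 to 0.4 kg, origin in the middle of its underside (so its centre is 30 mm up its z). Starts seated in pocket 3 with its top 2 mm below the working face, out of the fingers' reach; axes as the nest's. May be absent
- lever3 (a joint): Ejector lever of pocket 3: 0 rad up (insert seated) to 0.45 rad fully down (insert raised 36 mm: 34 mm of it stand above the working face). Takes 8 to 15 N; stays where it is left. Pivots about the nest's y axis at nest x = 78 mm, z = 50 mm, in line with the pocket; press from above the black pad (36 by 42 mm) at its end: mid-top goes from nest x = 165 mm, z = 72 mm down to x = 163, z = 34 mm
- race1: Bystander: a steel bearing ring, 90 mm across, 24 mm high, to be left where it is, beyond or beside the nest
- race2: Bystander: a brass ring, 68 mm across, 20 mm high, to be left where it is, beyond or beside the nest
- jar: Bystander: a glass jar, 60 mm across, 80 mm high, to be left where it is, beyond or beside the nest
- mug: Bystander: a white mug, 76 mm across, 85 mm high, to be left where it is, beyond or beside the nest
Things that resemble listed ones, but are neither listed nor needed, are in the scene too. Leave any brown or green look-alike of the insert0 alone.

How it is judged:
By the outcome, as a careful person would: the job done as asked, in the order asked, and still so for the second after the job is handed in, with the robot touching nothing.
Of insert0, insert1, insert2, insert3 only 3 to 4 are there at a start; the rules pass over those that are not, and their reading is None.
At some moment in a run one of cover, insert0, insert1, insert2, insert3 may be knocked a few centimetres aside while the robot is not near it.
Once in a run the grip may slacken for a moment while it holds something.
It also fails if it takes over 210 s, if anything falls off the work surface, if the arm or the gripper's body presses on something with over 40 N, if the wrist force passes 120 N, or if a joint passes its speed limit or range.

### The arm

A 6-joint arm with a two-finger parallel gripper is mounted at the origin on the work surface. World frame = base frame: x ahead of the robot, y to its left, z up, the work surface at z = 0. Lengths are in mm, angles in rad, forces in N, time in s.
With the tool pointing down it reaches from about 300 to 775 mm from the base axis. Payload 14.6 kg.
Tool frame: the origin (TCP) lies at the very end of the fingers, on their centre line; the grasp point (between the pads) lies 19 mm behind it; z points along the fingers, y is the line along which they close (so a half turn about z gives the same grasp; the last joint's range is limited). The gripper opens to 94 mm and grips with 3 to 60 N. Pads are 16 mm wide; open, the fingers measure 119 mm over their backs; the gripper's body (75 mm by 177 mm) begins 78 mm behind the grasp point.
Start: joints at [1.2, 0.3, 1.521, -0, 1.321, -0.067], TCP at [164.529, 524.804, 205.446] pointing down, gripper open.
Joint ranges: [-3.03, 3.03], [-0.79, 2.21], [0.23, 2.52], [-1.04, 4.18], [0, 3.07], [-2.55, 2.55]. Speed limits (rad/s): [2.22, 2.22, 2.57, 3.14, 3.14, 3.14].

### API

Orientations are given as [roll, pitch, yaw] about the fixed x, y, z axes, in that order (R = Rz(yaw) Ry(pitch) Rx(roll)).
In Python, from cell import manip gives the robot as it stands.
- The arm moves only by the tool servo_tool, never from a script. Its argument "motion" is a list that holds one entry, the list of rows, each a list of 7 numbers: the shift along the world's x, y, z as a fraction of full scale, then the turn, a rotation vector about the world's x, y, z as a fraction of full scale, then the closure, from 0 (fully open) to 1 (shut). In form: [[[x, y, z, rx, ry, rz, gripper], ...]]. A call has 1 to 10 rows; each row is the pose to reach, as a shift and turn from the pose commanded when the call began, turning the shorter way round; what a row does not reach only later rows make up. Full scale, the value 1, is 0.5 m for a shift and pi rad for a turn. A row lasts 1/10 s, in which the tool goes at most 50 mm and 8.59 degrees, less where a joint would pass 70% of its speed; a pose out of reach is approached as far as the arm can. A call with a number of a shift or a turn outside -1 to 1 is refused whole. A call with a gripper value outside its range is refused whole. The fingers move at their own pace and stop on an object; "newtons" is the grip in N (left out, the last holds). Time passes only in rows, so rows that repeat a pose let the fingers close. It gives the time, the measured TCP pose, the force, the opening and the grip force at its end, in the units of the state.
- manip.read_state(): the state, without advancing time (a new reading comes with each control period).
- manip.camera(name): name is "scene" or "side" or "wrist"; returns a dict with "frame" (480x640x3 uint8, red, green, blue), "range_z" (480x640 float32, mm along the optical axis (not along the pixel's ray), 0 where there is no reading), "vfov" (degrees; the focal length in pixels is half the picture's height over the tangent of half this angle, whatever the lens; pixels are square), "cx", "cy" (the principal point, pixels), "cam_to_world" (4x4, takes a point from camera to world coordinates). Camera axes: x right, y down, z forward; pixel columns grow to the right and rows downward; lengths in mm; the calibration is good to about 2 mm. A picture is of the moment at which its call begins.
- manip.sign_off(): hands the job in; it is judged then, once.
The state is a dict: "clock": time; "joints": joint angles; "qd": joint speeds; "effort": joint torques, N m; "eef_pos": TCP position; "eef_rot": TCP orientation; "wrist_force": force on the tool from outside, world axes, zero at the start; "moment": the same for the moment, N m; "finger_gap": finger opening in mm; "finger_force": force on a finger pad.
Only numpy, scipy, OpenCV 4.12 (cv2) and the standard library are available. Lean on these libraries where they do the work, as an engineer would, in place of code of your own. Each camera call takes 0.05 s, during which the arm holds its last target. There are 200 camera calls.

## Working session

There is one attempt and no reset: what is moved stays moved. The work goes in short steps, Python scripts to look and compute and a tool call to move; the robot and the scene stay as the last step left them, time stands still between calls to the robot, and variables do not carry over. Pictures are saved under pics/ and viewed, at most 14 in all, crops included, and the job is handed in when it is done.

Besides the shell and the picture viewer there is one more tool, called after "Emit:" as a command line: name --argument value ..., lists and objects as JSON in quotes. servo_tool: Moves the arm, as the interface text tells. Its arguments: {"type":"object","properties":{"motion":{"type":"array"},"newtons":{"type":"number"}},"required":["motion"]}

```bash
ls; mkdir -p pics
cat > h.py <<'E'
import numpy as np, cv2
from cell import manip
def cam(n):
    c=manip.camera(n); c['f']=240/np.tan(np.radians(c['vfov'])/2); c['T']=np.array(c['cam_to_world']); return c
def save(c,name): cv2.imwrite('pics/'+name,c['frame'][:,:,::-1])
def cloud(c):
    v,u=np.mgrid[0:480,0:640]; z=c['range_z']
    P=np.stack([(u-c['cx'])/c['f']*z,(v-c['cy'])/c['f']*z,z],-1)
    W=P@c['T'][:3,:3].T+c['T'][:3,3]; W[z==0]=np.nan; return W
def plane(c,u,v,h):
    d=c['T'][:3,:3]@np.array([(u-c['cx'])/c['f'],(v-c['cy'])/c['f'],1]); o=c['T'][:3,3]
    return o+d*(h-o[2])/d[2]
def st():
    s=manip.read_state(); print({k:np.round(s[k],3).tolist() for k in ('clock','joints','eef_pos','eef_rot','wrist_force','finger_gap','finger_force')})
E
python3 - <<'E'
from h import *
st()
for n in('scene','side'):
    c=cam(n); save(c,n+'0.png'); print(n,c['T'].round(3).tolist(),c['f'],c['cx'],c['cy']); np.savez(n+'0.npz',**{k:c[k] for k in('frame','range_z','f','cx','cy','T')})
E
```

```text
pics
{'clock': 0.0, 'joints': [1.2, 0.3, 1.522, 0.0, 1.321, -0.067], 'eef_pos': [164.425, 524.568, 204.887], 'eef_rot': [-3.14, -0.0, 2.838], 'wrist_force': [-0.413, 0.714, -0.699], 'finger_gap': 93.85, 'finger_force': 0.0}
scene [[-0.553, 0.598, -0.58, 1242.37], [0.833, 0.389, -0.393, 441.179], [-0.009, -0.701, -0.713, 907.757], [0.0, 0.0, 0.0, 1.0]] 445.12491907181953 318.04362151249654 241.58925495129463
side [[0.92, -0.276, 0.277, 237.05], [-0.391, -0.635, 0.667, -808.689], [-0.008, -0.722, -0.692, 944.547], [0.0, 0.0, 0.0, 1.0]] 557.8340109777396 319.0194479234944 247.5171089221218
```

View pics/scene0.png

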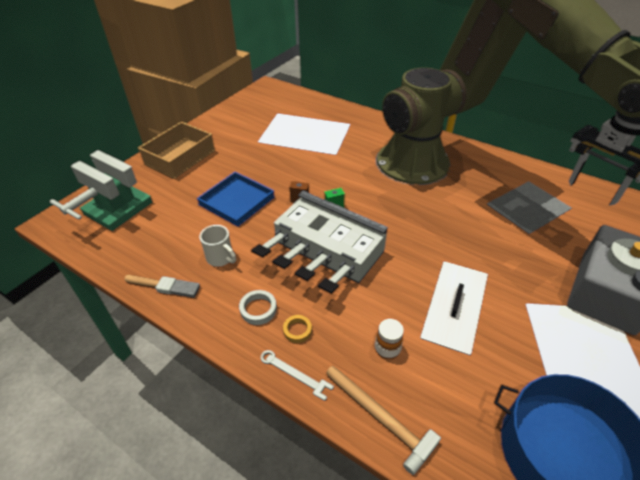

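View pics/side0.png

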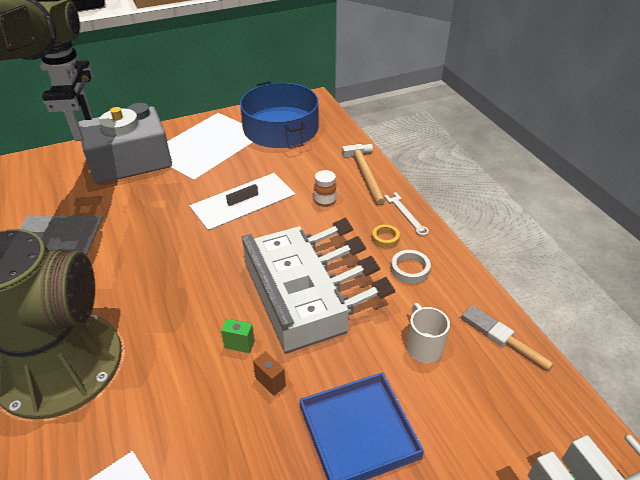

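The side view shows the nest face from about (250,240) to (340,320). There are inserts at (277,244), (287,264) and (311,309), and the pocket at (299,284) looks empty. The tray is at (360,425) and the cover with its black bar is at (243,200). Look-alikes are the green block (237,335), the brown block (268,370), the plain paper sheets, the blue pan (280,112) and the grey plate (60,240).

```bash
cat > m.py <<'E'
from h import *
def blob(mask,W,name):
    n,l,s,_=cv2.connectedComponentsWithStats(mask.astype(np.uint8))
    for i in np.argsort(-s[1:,4])[:2]+1:
        if s[i,4]<60: continue
        Q=W[(l==i)]; r=cv2.minAreaRect(Q[:,:2].astype(np.float32))
        print(name,s[i,4],'c',np.round(r[0],1),'sz',np.round(r[1],1),'ang',round(r[2],2),'z',np.round(np.nanmedian(Q[:,2]),1))
for n in('side','scene'):
    c=dict(np.load(n+'0.npz')); W=cloud(c); hsv=cv2.cvtColor(c['frame'],cv2.COLOR_RGB2HSV); H,S,V=[hsv[...,i].astype(int) for i in range(3)]
    x,y,z=W[...,0],W[...,1],W[...,2]; reg=(x>250)&(x<850)&(y>-450)&(y<450)
    blob(reg&(abs(z-76)<5)&(S<60)&(x<700),W,n+' face76')
    blob(reg&(abs(z-94)<4)&(S<90),W,n+' lip94')
    blob(reg&(H>100)&(H<125)&(S>150)&(z>24)&(z<36),W,n+' trayrim')
    blob(reg&(H>100)&(H<125)&(S>150)&(z>-5)&(z<12)&(y<0),W,n+' trayfl')
    blob(reg&(S<50)&(V>140)&(z>0)&(z<11)&(y>0),W,n+' cover')
    blob(reg&(z>28)&(z<40)&(V<90)&(y>100),W,n+' bar')
    m=reg&(V<70)&(z>55)&(z<80)
    k,l,s,_=cv2.connectedComponentsWithStats(m.astype(np.uint8))
    for i in range(1,k):
        if s[i,4]>60: Q=W[l==i]; print(n,'dark',s[i,:4],s[i,4],np.nanmedian(Q,0).round(1))
E
python3 m.py
```

```text
side face76 4455 c [503.  -22.2] sz [281.  140.6] ang 88.35 z 74.6
side face76 102 c [ 674.4 -276. ] sz [19.2 61.5] ang 35.54 z 76.2
side lip94 1084 c [442.3 -21.4] sz [279.9  25.3] ang 89.32 z 93.0
side trayrim 144 c [ 409.9 -382.1] sz [126.6   5.2] ang 86.9 z 28.7
side trayrim 114 c [ 495.4 -290.4] sz [  5.4 154.3] ang 86.93 z 28.5
side trayfl 5968 c [ 493.5 -369.1] sz [149.7 154.6] ang 87.77 z 3.7
side cover 2242 c [498.8 351.1] sz [260.5 125.8] ang 10.68 z 4.2
side bar 139 c [497.8 349.1] sz [85.3 20.6] ang 10.14 z 33.3
scene face76 3203 c [505.9 -22. ] sz [278.1 134.1] ang 89.74 z 74.8
scene face76 137 c [688.6 264.4] sz [47.3 22.3] ang 89.71 z 78.7
scene lip94 615 c [442.3 -20.9] sz [275.6  29.5] ang 89.7 z 92.8
scene trayrim 183 c [ 539.6 -331.1] sz [113.  220.7] ang 42.36 z 27.8
scene trayfl 1316 c [ 482.2 -382.4] sz [142.2 149.3] ang 86.65 z 4.2
scene cover 3681 c [499.3 350.9] sz [264.5 116.1] ang 10.47 z 4.1
scene bar 133 c [501.3 351.3] sz [90.  11.4] ang 10.68 z 34.3
scene bar 78 c [508.5 109. ] sz [ 15.6 127.9] ang 89.16 z 34.3
scene dark [252 245  18  12] 123 [ 670.2 -124.4   72.2]
scene dark [273 255  19  13] 144 [672.  -57.1  71.8]
scene dark [295 266  20  15] 156 [672.5  12.5  71.9]
scene dark [318 278  20  15] 169 [673.1  81.8  72.1]
```

Emit:
servo_tool --motion '[[[0.34,-0.54,0.15,0,0,0,0.5],[0.34,-0.54,0.15,0,0,0,0.5],[0.34,-0.54,0.15,0,0,0,0.5],[0.34,-0.54,0.15,0,0,0.09,0.5],[0.34,-0.54,0.15,0,0,0.0935,0.5],[0.34,-0.54,0.15,0,0,0.0935,0.5],[0.34,-0.54,0.15,0,0,0.0935,0.5],[0.34,-0.54,0.15,0,0,0.0935,0.5],[0.34,-0.54,0.15,0,0,0.0935,0.5]]]'

```text
clock: 1.0
eef_pos: [334.7, 254.4, 280.3]
eef_rot: [3.141, -0.0, 3.13]
wrist_force: [-0.5, 0.6, 0.3]
finger_gap: 47.1
finger_force: 0.0
```

Emit:
servo_tool --motion '[[[0.4,-0.54,0.15,0,0,0,0.5],[0.4,-0.54,0.15,0,0,0,0.5],[0.4,-0.54,0.15,0,0,0,0.5],[0.4,-0.54,0.15,0,0,0,0.5],[0.4,-0.54,0.15,0,0,0,0.5],[0.4,-0.54,0.15,0,0,0,0.5],[0.4,-0.54,0.15,0,0,0,0.5],[0.4,-0.54,0.15,0,0,0,0.5],[0.4,-0.54,0.15,0,0,0,0.5],[0.4,-0.54,0.15,0,0,0,0.5]]]'

```text
clock: 2.0
eef_pos: [534.1, -13.5, 355.0]
eef_rot: [3.141, -0.001, 3.133]
wrist_force: [-0.8, -0.0, -0.4]
finger_gap: 46.7
finger_force: 0.0
```

Run:
```python
from h import *
st(); c=cam('wrist'); save(c,'w1.png'); print(c['T'].round(3).tolist(),c['f'],c['cx'],c['cy']); np.savez('w1.npz',**{k:c[k] for k in('frame','range_z','f','cx','cy','T')})
```

```text
{'clock': 2.0, 'joints': [-0.094, 0.199, 1.306, 0.0, 1.637, -1.656], 'eef_pos': [534.107, -13.512, 354.955], 'eef_rot': [3.141, -0.001, 3.133], 'wrist_force': [-0.766, -0.039, -0.399], 'finger_gap': 46.677, 'finger_force': 0.0}
[[0.008, 0.965, 0.261, 458.798], [1.0, -0.007, -0.003, -13.709], [-0.001, 0.261, -0.965, 534.5], [0.0, 0.0, 0.0, 1.0]] 353.5231009344029 321.11446118460697 234.6379762630366
```

View pics/w1.png

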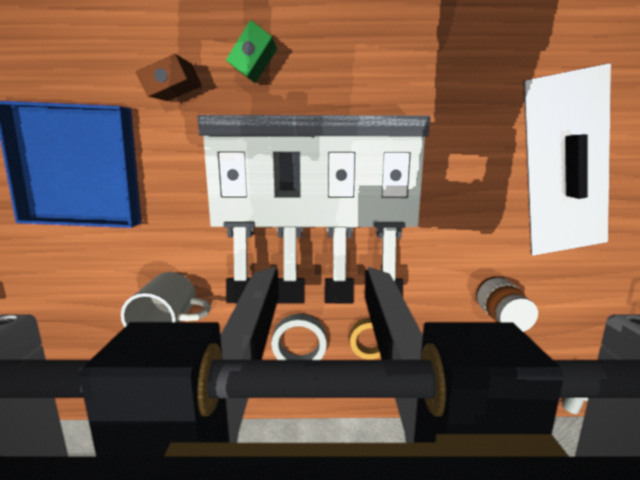

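The wrist view shows inserts (bright tops with a dark dot) at (233,175), (341,175) and (396,175), and an empty pocket at (287,174). The tray is at (70,165), the cover bar at (576,165) and the lever pads at about (237,290), (290,290), (340,291) and (392,285).

Run:
```python
from h import *
c=dict(np.load('w1.npz')); W=cloud(c); hsv=cv2.cvtColor(c['frame'],cv2.COLOR_RGB2HSV); H,S,V=[hsv[...,i].astype(int) for i in range(3)]
for u,v in((233,175),(341,175),(396,175)):
    a=V[v-15:v+15,u-10:u+10]<110; ys,xs=np.nonzero(a); print('hole',plane(c,xs.mean()+u-10,ys.mean()+v-15,74).round(1))
a=V[150:200,272:302]<110; r=cv2.boundingRect(a.astype(np.uint8)); print('empty',r,plane(c,272+r[0]+r[2]/2-.5,150+r[1]+.5,76).round(1))
def rect(m,h,name):
    m=m.astype(np.uint8);cs,_=cv2.findContours(m,cv2.RETR_EXTERNAL,cv2.CHAIN_APPROX_NONE); k=max(cs,key=cv2.contourArea)
    P=np.array([plane(c,*p[0],h)[:2] for p in k],np.float32); r=cv2.minAreaRect(P); print(name,np.round(r[0],1),np.round(r[1],1),round(r[2],2))
v,u=np.mgrid[0:480,0:640]
rect((H>100)&(H<125)&(S>120)&(u<150)&(v<240),30,'tray~')
z=W[...,2]
m=(H>100)&(H<125)&(S>120)&(u<150)&(v<240)&(abs(z-30)<5); print('rim',np.nanpercentile(W[m],[1,99],axis=0).round(1).tolist())
rect((u>440)&(v<260)&(((S<40)&(V>120))|((z>15)&(z<45))),2.5,'cover')
rect((u>540)&(v<220)&(v>110)&(V<60),30,'bar~')
m=(abs(z-94)<4)&(v<145)&(u>180)&(u<440);r=cv2.minAreaRect(W[m][:,:2].astype(np.float32));print('lip',r)
m=(abs(z-76)<4)&(v<240)&(u>180)&(u<440);r=cv2.minAreaRect(W[m][:,:2].astype(np.float32));print('face',r)
```

```text
hole [ 501.7 -128.8   74. ]
hole [503.1  11.2  74. ]
hole [504.   81.5  74. ]
empty (1, 2, 27, 45) [474.7 -58.5  76. ]
tray~ [ 493.3 -367.3] [181.8 167.6] 87.08
rim [[407.5, -459.9, 25.1], [578.8, -285.6, 32.4]]
cover [499.3 350.8] [261.1 118. ] 10.65
bar~ [499.2 343.6] [89.3 27.9] 10.6
lip ((442.4032287597656, -22.242828369140625), (276.6977233886719, 22.95626449584961), 89.55464172363281)
face ((512.8959350585938, -23.238021850585938), (276.970458984375, 116.1180191040039), 89.55207824707031)
```

Emit:
servo_tool --motion '[[[0.265,-0.23,-0.3,0,0,0,1],[0.265,-0.23,-0.47,0,0,0,1],[0.265,-0.23,-0.47,0,0,0,1],[0.265,-0.23,-0.47,0,0,0,1],[0.265,-0.23,-0.47,0,0,0,1],[0.265,-0.23,-0.47,0,0,0,1],[0.265,-0.23,-0.47,0,0,0,1],[0.265,-0.23,-0.47,0,0,0,1],[0.265,-0.23,-0.47,0,0,0,1]]]' --newtons 40

```text
clock: 2.95
eef_pos: [667.5, -129.0, 123.2]
eef_rot: [-3.141, 0.003, 3.133]
wrist_force: [0.3, -0.5, 0.2]
finger_gap: 1.0
finger_force: 0.0
```

Emit:
servo_tool --motion '[[[0,0,-0.07,0,0,0,1],[0,0,-0.09,0,0,0,1],[0,0,-0.1,0,0,0,1],[0,0,-0.11,0,0,0,1],[0,0,-0.12,0,0,0,1],[0,0,-0.13,0,0,0,1],[0,0,-0.14,0,0,0,1],[0,0,-0.15,0,0,0,1],[0,0,-0.16,0,0,0,1],[0,0,-0.17,0,0,0,1]]]'

```text
clock: 3.95
eef_pos: [668.8, -129.5, 39.2]
eef_rot: [-3.141, 0.005, 3.132]
wrist_force: [-1.0, 3.3, 9.2]
finger_gap: 0.3
finger_force: 4.6
```

Emit:
servo_tool --motion '[[[0,0,-0.003,0,0,0,1],[0,0,-0.003,0,0,0,1],[0,0,-0.003,0,0,0,1]]]'

```text
clock: 4.25
eef_pos: [668.4, -129.5, 37.2]
eef_rot: [-3.141, 0.004, 3.132]
wrist_force: [0.8, 3.1, 5.9]
finger_gap: 0.7
finger_force: 2.8
```

Emit:
servo_tool --motion '[[[0,0,-0.004,0,0,0,1],[0,0,-0.008,0,0,0,1],[0,0,-0.01,0,0,0,1],[0,0,-0.01,0,0,0,1],[0,0,-0.01,0,0,0,1]]]'

```text
clock: 4.75
eef_pos: [668.4, -129.6, 33.8]
eef_rot: [-3.141, 0.004, 3.132]
wrist_force: [-7.9, 4.4, 19.9]
finger_gap: 0.1
finger_force: 8.7
```

Emit:
servo_tool --motion '[[[0,0,0.13,0,0,0,1],[0,0,0.13,0,0,0,1],[0.002,0.28,0.13,0,0,0,1],[0.002,0.28,0.13,0,0,0,1],[0.002,0.28,0.13,0,0,0,1],[0.002,0.28,0.13,0,0,0,1],[0.002,0.28,0.13,0,0,0,1],[0.002,0.28,0.1,0,0,0,1],[0.002,0.28,0.085,0,0,0,1],[0.002,0.28,0.075,0,0,0,1]]]'

```text
clock: 5.75
eef_pos: [668.9, 8.5, 66.3]
eef_rot: [-3.142, 0.003, 3.13]
wrist_force: [4.6, -0.2, 9.1]
finger_gap: 0.5
finger_force: 4.1
```

Emit:
servo_tool --motion '[[[0,0,-0.01,0,0,0,1],[0,0,-0.02,0,0,0,1],[0,0,-0.03,0,0,0,1],[0,0,-0.04,0,0,0,1],[0,0,-0.05,0,0,0,1],[0,0,-0.06,0,0,0,1],[0,0,-0.07,0,0,0,1],[0,0,-0.075,0,0,0,1],[0,0,-0.075,0,0,0,1],[0,0,-0.075,0,0,0,1]]]'

```text
clock: 6.75
eef_pos: [669.0, 8.6, 33.3]
eef_rot: [-3.141, 0.003, 3.13]
wrist_force: [-16.7, 0.7, 42.7]
finger_gap: 0.3
finger_force: 18.6
```

Emit:
servo_tool --motion '[[[0,0,0.13,0,0,0,1],[0,0,0.13,0,0,0,1],[0.002,0.14,0.13,0,0,0,1],[0.002,0.14,0.13,0,0,0,1],[0.002,0.14,0.13,0,0,0,1],[0.002,0.14,0.13,0,0,0,1],[0.002,0.14,0.1,0,0,0,1],[0.002,0.14,0.085,0,0,0,1],[0.002,0.14,0.075,0,0,0,1],[0.002,0.14,0.065,0,0,0,1]]]'

```text
clock: 7.75
eef_pos: [670.3, 78.6, 61.7]
eef_rot: [-3.141, 0.003, 3.13]
wrist_force: [5.7, -1.3, 9.1]
finger_gap: 0.4
finger_force: 3.9
```

Emit:
servo_tool --motion '[[[0,0,-0.01,0,0,0,1],[0,0,-0.02,0,0,0,1],[0,0,-0.03,0,0,0,1],[0,0,-0.04,0,0,0,1],[0,0,-0.05,0,0,0,1],[0,0,-0.06,0,0,0,1],[0,0,-0.065,0,0,0,1],[0,0,-0.065,0,0,0,1],[0,0,-0.065,0,0,0,1]]]'

```text
clock: 8.65
eef_pos: [669.9, 78.7, 33.3]
eef_rot: [-3.141, 0.003, 3.131]
wrist_force: [-18.0, -3.4, 43.5]
finger_gap: 0.5
finger_force: 19.2
```

Emit:
servo_tool --motion '[[[0,0,0.2,0,0,0,0.6],[0,0,0.4,0,0,0,0.45],[-0.27,-0.17,0.54,0,0,0,0.45],[-0.27,-0.17,0.54,0,0,0,0.45],[-0.27,-0.17,0.54,0,0,0,0.45],[-0.27,-0.17,0.54,0,0,0,0.45],[-0.27,-0.17,0.54,0,0,0,0.45],[-0.27,-0.17,0.54,0,0,0,0.45],[-0.27,-0.17,0.54,0,0,0,0.45],[-0.27,-0.17,0.54,0,0,0,0.45]]]'

```text
clock: 9.65
eef_pos: [534.2, -5.1, 296.9]
eef_rot: [3.141, -0.003, 3.131]
wrist_force: [-0.5, 0.3, 0.1]
finger_gap: 51.6
finger_force: 0.0
```

Run:
```python
from h import *
st(); c=cam('wrist'); save(c,'w2.png'); W=cloud(c); z=W[...,2];V=c['frame'].min(2)
np.savez('w2.npz',**{k:c[k] for k in('frame','range_z','f','cx','cy','T')})
m=(abs(z-110)<6)&(V>100)&(W[...,0]<560)
k,l,s,_=cv2.connectedComponentsWithStats(m.astype(np.uint8))
for i in range(1,k):
    if s[i,4]>100:
        Q=W[l==i]; r=cv2.minAreaRect(Q[:,:2].astype(np.float32)); print(s[i],[np.round(a,1) for a in r],np.nanmedian(Q[:,2]).round(1))
```

```text
{'clock': 9.65, 'joints': [-0.078, 0.213, 1.419, 0.0, 1.512, -1.639], 'eef_pos': [534.211, -5.141, 296.863], 'eef_rot': [3.141, -0.003, 3.131], 'wrist_force': [-0.52, 0.256, 0.068], 'finger_gap': 51.639, 'finger_force': 0.0}
[ 186  156   36   54 1557] [array([ 501.1, -128. ]), array([32.2, 54.8]), np.float64(89.3)] 110.3
[ 323  156   32   55 1563] [array([503.1,  11.9]), array([31.7, 56.1]), np.float64(89.4)] 110.1
[ 389  156   34   55 1605] [array([503.8,  81.5]), array([32.3, 56.1]), np.float64(89.1)] 110.1
```

View pics/w2.png

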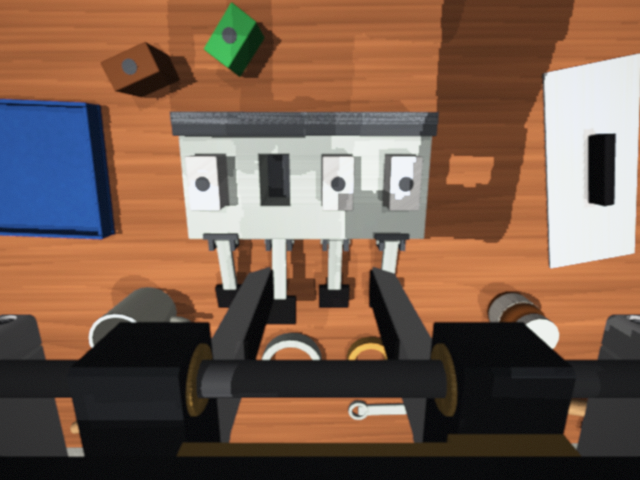

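Emit:
servo_tool --motion '[[[-0.065,-0.246,-0.1,0,0,0,0.45],[-0.065,-0.246,-0.3,0,0,0,0.45],[-0.065,-0.246,-0.3,0,0,0,0.45],[-0.065,-0.246,-0.3,0,0,0,0.45],[-0.065,-0.246,-0.3,0,0,0,0.45],[-0.065,-0.246,-0.3,0,0,0,0.45],[-0.065,-0.246,-0.37,0,0,0,0.45],[-0.065,-0.246,-0.42,0,0,0,0.45],[-0.065,-0.246,-0.434,0,0,0,0.45],[-0.065,-0.246,-0.434,0,0,0,0.45]]]' --newtons 50

```text
clock: 10.7
eef_pos: [502.3, -127.5, 82.7]
eef_rot: [-3.142, 0.0, 3.133]
wrist_force: [0.3, -0.2, 0.5]
finger_gap: 52.0
finger_force: 0.0
```

Emit:
servo_tool --motion '[[[0,0,0,0,0,0,0.8],[0,0,0,0,0,0,0.8],[0,0,0,0,0,0,0.8],[0,0,0,0,0,0,0.8],[0,0,0,0,0,0,0.8]]]'

```text
clock: 11.2
eef_pos: [502.0, -128.3, 82.6]
eef_rot: [-3.141, 0.001, 3.131]
wrist_force: [1.7, 1.6, 4.7]
finger_gap: 31.7
finger_force: 49.9
```

Emit:
servo_tool --motion '[[[0,0,0.05,0,0,0,0.8],[0,0,0.1,0,0,0,0.8],[0,0,0.15,0,0,0,0.8],[0.06,-0.556,0.15,0,0,0,0.8],[0.06,-0.556,0.15,0,0,0,0.8],[0.06,-0.556,0.15,0,0,0,0.8],[0.06,-0.556,0.15,0,0,0,0.8],[0.06,-0.556,0.15,0,0,0,0.8],[0.06,-0.556,0.15,0,0,0,0.8],[0.06,-0.556,0.15,0,0,0,0.8]]]'

```text
clock: 12.2
eef_pos: [530.3, -409.6, 155.2]
eef_rot: [3.141, -0.002, 3.128]
wrist_force: [-0.5, 0.6, -5.0]
finger_gap: 31.6
finger_force: 49.9
```

Emit:
servo_tool --motion '[[[0,0,0,0,0,0,0.8],[0,0,0,0,0,0,0.8],[0,0,-0.06,0,0,0,0.8],[0,0,-0.12,0,0,0,0.8],[0,0,-0.18,0,0,0,0.8],[0,0,-0.21,0,0,0,0.8],[0,0,-0.225,0,0,0,0.8],[0,0,-0.235,0,0,0,0.8],[0,0,-0.236,0,0,0,0.8],[0,0,-0.236,0,0,0,0.8]]]'

```text
clock: 13.2
eef_pos: [532.0, -406.5, 40.1]
eef_rot: [-3.141, 0.001, 3.132]
wrist_force: [1.0, 0.1, -2.2]
finger_gap: 31.7
finger_force: 50.0
```

Emit:
servo_tool --motion '[[[0,0,-0.004,0,0,0,0.8],[0,0,-0.004,0,0,0,0.8],[0,0,-0.004,0,0,0,0.6],[0,0,-0.004,0,0,0,0.45],[0,0,-0.004,0,0,0,0.45],[0,0,-0.004,0,0,0,0.45],[0,0,0.08,0,0,0,0.45],[0,0,0.16,0,0,0,0.45],[0,0,0.24,0,0,0,0.45],[0,0,0.24,0,0,0,0.45]]]'

```text
clock: 14.2
eef_pos: [533.1, -407.5, 165.4]
eef_rot: [-3.136, 0.007, 3.132]
wrist_force: [0.0, 0.3, -0.0]
finger_gap: 51.8
finger_force: 0.0
```

Run:
```python
from h import *
st(); c=cam('wrist'); W=cloud(c); z=W[...,2];V=c['frame'].min(2)
m=(abs(z-65)<6)&(V>100)&(W[...,1]<-250)
k,l,s,_=cv2.connectedComponentsWithStats(m.astype(np.uint8))
for i in range(1,k):
    if s[i,4]>100:
        Q=W[l==i]; r=cv2.minAreaRect(Q[:,:2].astype(np.float32)); print(s[i],[np.round(a,1) for a in r],np.nanmedian(Q[:,2]).round(1))
c=cam('side'); W=cloud(c); z=W[...,2];V=c['frame'].min(2)
m=(abs(z-110)<6)&(V>100)&(W[...,0]<560)&(abs(W[...,1])<200)
k,l,s,_=cv2.connectedComponentsWithStats(m.astype(np.uint8))
for i in range(1,k):
    if s[i,4]>100:
        Q=W[l==i]; r=cv2.minAreaRect(Q[:,:2].astype(np.float32)); print(s[i],[np.round(a,1) for a in r],np.nanmedian(Q[:,2]).round(1))
```

```text
{'clock': 14.2, 'joints': [-0.707, 0.599, 1.187, -0.0, 1.346, -2.268], 'eef_pos': [533.141, -407.522, 165.41], 'eef_rot': [-3.136, 0.007, 3.132], 'wrist_force': [0.046, 0.333, -0.012], 'finger_gap': 51.79, 'finger_force': 0.0}
[  0   6  48 209 750] [array([ 441.2, -628.9]), array([  5.7, 145.7]), np.float64(90.0)] 70.2
[ 304  196   40   68 2323] [array([ 531.3, -407.5]), array([31.7, 56.2]), np.float64(89.4)] 65.2
[  0 217  49   5 197] [array([ 518. , -647.1]), array([39.3,  3.8]), np.float64(89.5)] 70.1
```

Emit:
servo_tool --motion '[[[-0.057,0.836,0.1,0,0,0,0.45],[-0.057,0.836,0.1,0,0,0,0.45],[-0.057,0.836,0.1,0,0,0,0.45],[-0.057,0.836,0.1,0,0,0,0.45],[-0.057,0.836,0.1,0,0,0,0.45],[-0.057,0.836,0.1,0,0,0,0.45],[-0.057,0.836,0.1,0,0,0,0.45],[-0.057,0.836,0.1,0,0,0,0.45],[-0.057,0.836,0.1,0,0,0,0.45],[-0.057,0.836,0.1,0,0,0,0.45]]]'

```text
clock: 15.3
eef_pos: [502.4, 14.2, 208.0]
eef_rot: [3.141, -0.002, 3.135]
wrist_force: [-0.1, -1.0, -1.1]
finger_gap: 51.9
finger_force: 0.0
```

```bash
cat > ins.py <<'E'
from h import *
st(); c=cam('wrist'); W=cloud(c); z=W[...,2];V=c['frame'].min(2)
for h in(110,65):
  m=(abs(z-h)<5)&(V>100)&(W[...,0]<600)
  k,l,s,_=cv2.connectedComponentsWithStats(m.astype(np.uint8))
  for i in range(1,k):
    if s[i,4]>300:
        Q=W[l==i]; r=cv2.minAreaRect(Q[:,:2].astype(np.float32)); print(s[i],[np.round(a,1) for a in r],np.nanmedian(Q[:,2]).round(1))
E
python3 ins.py
```

```text
{'clock': 15.3, 'joints': [-0.045, 0.193, 1.648, 0.0, 1.302, -1.609], 'eef_pos': [502.415, 14.204, 207.988], 'eef_rot': [3.141, -0.002, 3.135], 'wrist_force': [-0.08, -1.046, -1.065], 'finger_gap': 51.879, 'finger_force': 0.0}
[ 300  201   40   67 1875] [array([502.5,  11.8]), array([31.8, 55.6]), np.float64(89.0)] 110.1
[ 384  202   44   67 2366] [array([503.8,  81.7]), array([32.4, 56.5]), np.float64(89.2)] 110.1
```

Emit:
servo_tool --motion '[[[0,0,-0.1,0,0,0,0.45],[0,0,-0.18,0,0,0,0.45],[0,0,-0.23,0,0,0,0.45],[0,0,-0.25,0,0,0,0.45],[0,0,-0.254,0,0,0,0.45],[0,0,-0.254,0,0,0,0.6],[0,0,-0.254,0,0,0,0.8],[0,0,-0.254,0,0,0,0.8],[0,0,-0.254,0,0,0,0.8],[0,0,-0.254,0,0,0,0.8]]]'

```text
clock: 16.35
eef_pos: [503.6, 11.8, 82.7]
eef_rot: [-3.141, 0.002, 3.132]
wrist_force: [0.8, 0.5, 4.0]
finger_gap: 31.7
finger_force: 49.9
```

Emit:
servo_tool --motion '[[[0,0,0.05,0,0,0,0.8],[0,0,0.1,0,0,0,0.8],[0,0,0.15,0,0,0,0.8],[0,0,0.19,0,0,0,0.8],[-0.094,-0.832,0.19,0,0,0,0.8],[-0.094,-0.832,0.19,0,0,0,0.8],[-0.094,-0.832,0.19,0,0,0,0.8],[-0.094,-0.832,0.19,0,0,0,0.8],[-0.094,-0.832,0.19,0,0,0,0.8],[-0.094,-0.832,0.19,0,0,0,0.8]]]'

```text
clock: 17.35
eef_pos: [468.5, -288.1, 176.6]
eef_rot: [3.141, -0.001, 3.132]
wrist_force: [1.0, -1.0, -2.7]
finger_gap: 31.9
finger_force: 49.9
```

Emit:
servo_tool --motion '[[[0,0,0,0,0,0,0.8],[0,0,0,0,0,0,0.8],[0,0,0,0,0,0,0.8]]]'

```text
clock: 17.65
eef_pos: [469.4, -285.3, 176.6]
eef_rot: [3.141, -0.001, 3.132]
wrist_force: [-0.7, 0.6, -3.0]
finger_gap: 31.7
finger_force: 49.9
```

Emit:
servo_tool --motion '[[[-0.026,-0.236,0,0,0,0,0.8],[-0.026,-0.236,0,0,0,0,0.8],[-0.026,-0.236,-0.04,0,0,0,0.8],[-0.026,-0.236,-0.12,0,0,0,0.8],[-0.026,-0.236,-0.2,0,0,0,0.8],[-0.026,-0.236,-0.25,0,0,0,0.8],[-0.026,-0.236,-0.27,0,0,0,0.8],[-0.026,-0.236,-0.278,0,0,0,0.8],[-0.026,-0.236,-0.28,0,0,0,0.8],[-0.026,-0.236,-0.28,0,0,0,0.8]]]'

```text
clock: 18.65
eef_pos: [457.1, -404.5, 38.3]
eef_rot: [-3.14, 0.002, 3.132]
wrist_force: [-0.1, -0.2, -3.6]
finger_gap: 31.6
finger_force: 49.9
```

Emit:
servo_tool --motion '[[[0,0,0,0,0,0,0.8],[0,0,0,0,0,0,0.6],[0,0,0,0,0,0,0.45],[0,0,0,0,0,0,0.45],[0,0,0,0,0,0,0.45],[0,0,0.08,0,0,0,0.45],[0,0,0.16,0,0,0,0.45],[0,0,0.24,0,0,0,0.45],[0,0,0.3,0,0,0,0.45],[0,0,0.34,0,0,0,0.45]]]'

```text
clock: 19.65
eef_pos: [456.6, -404.6, 209.8]
eef_rot: [-3.14, 0.002, 3.132]
wrist_force: [0.5, -0.7, -0.2]
finger_gap: 51.5
finger_force: 0.0
```

```bash
python3 ins.py
```

```text
{'clock': 19.65, 'joints': [-0.785, 0.43, 1.334, -0.0, 1.374, -2.346], 'eef_pos': [456.636, -404.594, 209.76], 'eef_rot': [-3.14, 0.002, 3.132], 'wrist_force': [0.47, -0.723, -0.201], 'finger_gap': 51.51, 'finger_force': 0.0}
[ 305  191   35   59 1879] [array([ 456.1, -404.8]), array([31.6, 55.8]), np.float64(89.9)] 65.2
[559 240  24  86 585] [array([ 522.1, -161.8]), array([ 3.8, 89.5]), np.float64(89.4)] 64.8
[ 305  267   32   53 1669] [array([ 531. , -407.6]), array([56.2, 31.6]), np.float64(0.1)] 65.3
```

Emit:
servo_tool --motion '[[[0.095,0.972,0,0,0,0,0.45],[0.095,0.972,0,0,0,0,0.45],[0.095,0.972,0,0,0,0,0.45],[0.095,0.972,0,0,0,0,0.45],[0.095,0.972,0,0,0,0,0.45],[0.095,0.972,0,0,0,0,0.45],[0.095,0.972,0,0,0,0,0.45],[0.095,0.972,0,0,0,0,0.45],[0.095,0.972,0,0,0,0,0.45],[0.095,0.972,0,0,0,0,0.45]]]'

```text
clock: 20.7
eef_pos: [503.5, 84.3, 206.5]
eef_rot: [3.142, -0.0, 3.133]
wrist_force: [2.1, 0.5, -0.2]
finger_gap: 51.7
finger_force: 0.0
```

Emit:
servo_tool --motion '[[[0,0,0,0,0,0,0.45],[0,0,0,0,0,0,0.45],[0,0,0,0,0,0,0.45]]]'

```text
clock: 21.0
eef_pos: [503.8, 80.8, 206.6]
eef_rot: [-3.141, -0.0, 3.131]
wrist_force: [-0.2, -0.8, 0.2]
finger_gap: 51.7
finger_force: 0.0
```

```bash
python3 ins.py
```

```text
{'clock': 21.0, 'joints': [0.087, 0.21, 1.63, -0.0, 1.301, -1.473], 'eef_pos': [503.771, 80.846, 206.641], 'eef_rot': [-3.141, -0.0, 3.131], 'wrist_force': [-0.23, -0.797, 0.237], 'finger_gap': 51.704, 'finger_force': 0.0}
[ 304  201   40   67 1842] [array([503.4,  81.8]), array([32.1, 55.7]), np.float64(89.4)] 110.1
```

Emit:
servo_tool --motion '[[[0,0,-0.1,0,0,0,0.45],[0,0,-0.18,0,0,0,0.45],[0,0,-0.23,0,0,0,0.45],[0,0,-0.245,0,0,0,0.45],[0,0,-0.25,0,0,0,0.45],[0,0,-0.25,0,0,0,0.6],[0,0,-0.25,0,0,0,0.8],[0,0,-0.25,0,0,0,0.8],[0,0,-0.25,0,0,0,0.8],[0,0,-0.25,0,0,0,0.8]]]'

```text
clock: 22.05
eef_pos: [504.4, 81.7, 82.7]
eef_rot: [3.142, 0.002, 3.132]
wrist_force: [1.3, -0.5, 4.7]
finger_gap: 32.0
finger_force: 49.9
```

Emit:
servo_tool --motion '[[[0,0,0.05,0,0,0,0.8],[0,0,0.1,0,0,0,0.8],[0,0,0.15,0,0,0,0.8],[0,0,0.19,0,0,0,0.8],[0,0,0.19,0,0,0,0.8]]]'

```text
clock: 22.55
eef_pos: [504.6, 81.8, 179.0]
eef_rot: [3.141, 0.004, 3.132]
wrist_force: [0.3, 0.0, -2.8]
finger_gap: 31.5
finger_force: 49.9
```

Emit:
servo_tool --motion '[[[0.054,-0.838,0,0,0,0,0.8],[0.054,-0.838,0,0,0,0,0.8],[0.054,-0.838,0,0,0,0,0.8],[0.054,-0.838,0,0,0,0,0.8],[0.054,-0.838,0,0,0,0,0.8],[0.054,-0.838,0,0,0,0,0.8],[0.054,-0.838,0,0,0,0,0.8],[0.054,-0.838,0,0,0,0,0.8],[0.054,-0.838,0,0,0,0,0.8],[0.054,-0.838,0,0,0,0,0.8]]]'

```text
clock: 23.55
eef_pos: [529.7, -339.6, 174.2]
eef_rot: [3.14, -0.003, 3.128]
wrist_force: [1.0, 0.6, -2.6]
finger_gap: 31.7
finger_force: 49.9
```

Commanded z is now 176.9. Next I lower by 140 mm, release and rise.

Emit:
servo_tool --motion '[[[0,0,0,0,0,0,0.8],[0,0,0,0,0,0,0.8],[0,0,-0.05,0,0,0,0.8],[0,0,-0.13,0,0,0,0.8],[0,0,-0.2,0,0,0,0.8],[0,0,-0.25,0,0,0,0.8],[0,0,-0.27,0,0,0,0.8],[0,0,-0.278,0,0,0,0.8],[0,0,-0.28,0,0,0,0.8],[0,0,-0.28,0,0,0,0.8]]]'

```text
clock: 24.55
eef_pos: [531.5, -337.3, 38.2]
eef_rot: [-3.14, 0.002, 3.132]
wrist_force: [0.4, -0.6, -1.6]
finger_gap: 31.6
finger_force: 49.9
```

Emit:
servo_tool --motion '[[[0,0,0,0,0,0,0.8],[0,0,0,0,0,0,0.6],[0,0,0,0,0,0,0.45],[0,0,0,0,0,0,0.45],[0,0,0,0,0,0,0.45],[0,0,0.08,0,0,0,0.45],[0,0,0.16,0,0,0,0.45],[0,0,0.24,0,0,0,0.45],[0,0,0.32,0,0,0,0.45],[0,0,0.4,0,0,0,0.45]]]'

```text
clock: 25.55
eef_pos: [530.6, -337.2, 238.7]
eef_rot: [-3.141, 0.0, 3.131]
wrist_force: [-0.0, 0.5, -0.7]
finger_gap: 51.5
finger_force: 0.0
```

```bash
python3 ins.py
python3 - <<'E'
from h import *
c=cam('side'); save(c,'s2.png')
E
```

```text
{'clock': 25.55, 'joints': [-0.624, 0.459, 1.228, -0.0, 1.455, -2.185], 'eef_pos': [530.615, -337.208, 238.739], 'eef_rot': [-3.141, 0.0, 3.131], 'wrist_force': [-0.045, 0.513, -0.706], 'finger_gap': 51.497, 'finger_force': 0.0}
[ 234  111   36   60 1874] [array([ 456.6, -404.8]), array([32.2, 55.4]), np.float64(89.4)] 65.2
[ 237  189   34   54 1701] [array([ 531.2, -407.3]), array([32.4, 55.8]), np.float64(89.3)] 65.3
[ 306  188   32   54 1667] [array([ 530.4, -337.7]), array([55.7, 31.5]), np.float64(0.1)] 65.3
```

View pics/s2.png

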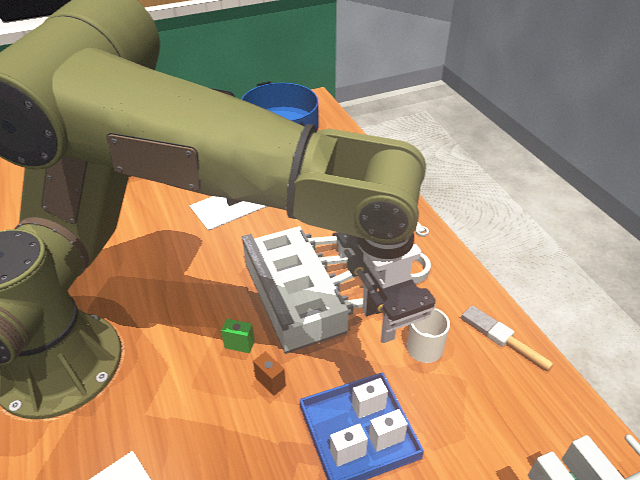

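The side view shows inserts in the tray at (370,397), (388,430) and (348,445). All four pockets are empty. Now the cover.

Emit:
servo_tool --motion '[[[-0.03,0.688,0.1,0,0,0,0.45],[-0.03,0.688,0.1,0,0,0,0.45],[-0.03,0.688,0.1,0,0,0,0.45],[-0.03,0.688,0.1,0,0,0,0.45],[-0.03,0.688,0.1,0,0,0,0.45],[-0.03,0.688,0.1,0,0,0,0.45],[-0.03,0.688,0.1,0,0,0,0.45],[-0.03,0.688,0.1,0,0,0,0.45]]]'

```text
clock: 26.45
eef_pos: [515.6, 11.1, 287.6]
eef_rot: [3.141, 0.001, 3.136]
wrist_force: [0.2, -0.6, -0.2]
finger_gap: 51.6
finger_force: 0.0
```

Emit:
servo_tool --motion '[[[-0.033,0.688,-0.1,0,0,0.02,0.45],[-0.033,0.688,-0.1,0,0,0.04,0.45],[-0.033,0.688,-0.1,0,0,0.0624,0.45],[-0.033,0.688,-0.1,0,0,0.0624,0.45],[-0.033,0.688,-0.1,0,0,0.0624,0.45],[-0.033,0.688,-0.1,0,0,0.0624,0.45],[-0.033,0.688,-0.1,0,0,0.0624,0.45],[-0.033,0.688,-0.1,0,0,0.0624,0.45],[-0.033,0.688,-0.1,0,0,0.0624,0.45],[-0.033,0.688,-0.1,0,0,0.0624,0.45]]]'

```text
clock: 27.45
eef_pos: [499.8, 349.5, 236.8]
eef_rot: [-3.141, -0.0, -2.957]
wrist_force: [-0.2, -0.4, 0.2]
finger_gap: 51.9
finger_force: 0.0
```

```bash
cat > bar.py <<'E'
from h import *
import sys
st(); c=cam('wrist'); save(c,sys.argv[1]); W=cloud(c); z=W[...,2];V=c['frame'].max(2)
m=(z>27)&(z<42)&(V<110)&(W[...,1]>200)
k,l,s,_=cv2.connectedComponentsWithStats(m.astype(np.uint8))
for i in range(1,k):
    if s[i,4]>300:
        Q=W[l==i]; Q=Q[Q[:,2]>32]; r=cv2.minAreaRect(Q[:,:2].astype(np.float32)); print(s[i],[np.round(a,2) for a in r],np.nanmedian(Q,0).round(1))
m=(z>1)&(z<9)&(c['frame'].min(2)>150)&(W[...,1]>150);r=cv2.minAreaRect(W[m][:,:2].astype(np.float32));print('plate',r,np.median(W[m][:,2]))
E
python3 bar.py b1.png
```

```text
{'clock': 27.45, 'joints': [0.55, 0.415, 1.293, -0.0, 1.434, -1.205], 'eef_pos': [499.808, 349.494, 236.829], 'eef_rot': [-3.141, -0.0, -2.957], 'wrist_force': [-0.245, -0.428, 0.204], 'finger_gap': 51.934, 'finger_force': 0.0}
[ 565    0   75  136 1373] [array([322.29, 593.9 ]), array([135.27,  61.12]), np.float64(35.14)] [311.6 579.3  37.1]
[318 168  12  80 948] [array([498.35, 350.79]), array([87.22, 12.4 ]), np.float64(10.51)] [496.9 350.4  35.1]
plate ((489.1673278808594, 525.0728759765625), (269.63836669921875, 496.0615234375), 3.5010526180267334) 4.385012598312585
```

View pics/b1.png

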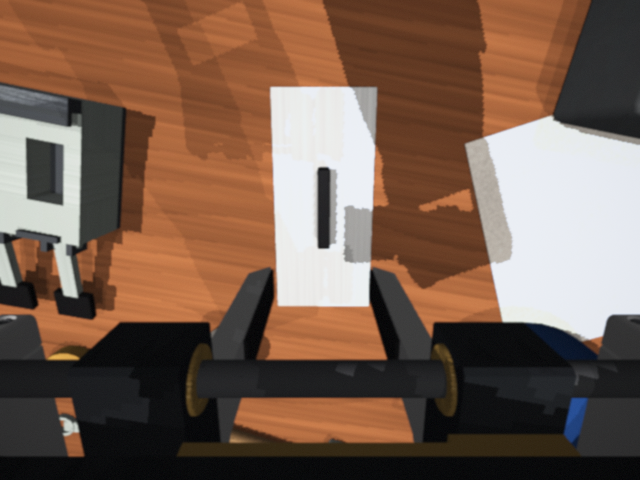

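The cover lies with its bar at (323,208), centred under the gripper and aligned.

Emit:
servo_tool --motion '[[[0,0,-0.1,0,0,0,0.5],[0,0,-0.2,0,0,0,0.5],[0,0,-0.3,0,0,0,0.5],[0,0,-0.38,0,0,0,0.5],[0,0,-0.43,0,0,0,0.5],[0,0,-0.45,0,0,0,0.5],[0,0,-0.457,0,0,0,0.5],[0,0,-0.457,0,0,0,0.5],[0,0,-0.457,0,0,0,0.5]]]' --newtons 60

```text
clock: 28.4
eef_pos: [500.2, 351.0, 10.2]
eef_rot: [3.141, 0.002, -2.956]
wrist_force: [-0.3, -1.2, -0.6]
finger_gap: 46.9
finger_force: 0.0
```

Emit:
servo_tool --motion '[[[0,0,0,0,0,0,0.7],[0,0,0,0,0,0,1],[0,0,0,0,0,0,1],[0,0,0,0,0,0,1],[0,0,0,0,0,0,1],[0,0,0,0,0,0,1]]]'

```text
clock: 29.0
eef_pos: [499.4, 350.8, 8.6]
eef_rot: [3.141, 0.0, -2.956]
wrist_force: [-1.5, 0.3, 1.1]
finger_gap: 13.3
finger_force: 60.0
```

Emit:
servo_tool --motion '[[[0,0,0.02,0,0,0,1],[0,0,0.06,0,0,0,1],[0,0,0.14,0,0,0,1],[0,0,0.22,0,0,0,1],[0,0,0.3,0,0,0,1],[0,0,0.38,0,0,0,1],[0,0,0.44,0,0,0,1],[0,0,0.44,0,0,0,1],[0,0,0.44,0,0,0,1]]]'

```text
clock: 29.9
eef_pos: [499.1, 350.5, 227.7]
eef_rot: [-3.141, -0.001, -2.956]
wrist_force: [0.6, -0.0, -5.9]
finger_gap: 13.3
finger_force: 60.0
```

Emit:
servo_tool --motion '[[[0.033,-0.05,0,0,0,-0.04,1],[0.033,-0.1,0,0,0,-0.08,1],[0.033,-0.15,0,0,0,-0.12,1],[0.033,-0.2,0,0,0,-0.16,1],[0.033,-0.25,0,0,0,-0.2,1],[0.033,-0.3,0,0,0,-0.24,1],[0.033,-0.35,0,0,0,-0.28,1],[0.033,-0.35,0,0,0,-0.28,1]]]'

```text
clock: 30.7
eef_pos: [515.2, 173.3, 226.3]
eef_rot: [-3.138, -0.002, 2.442]
wrist_force: [-0.4, -0.7, -4.3]
finger_gap: 13.2
finger_force: 60.0
```

Emit:
servo_tool --motion '[[[0,-0.06,0,0,0,-0.04,1],[0,-0.12,0,0,0,-0.08,1],[0,-0.18,0,0,0,-0.12,1],[0,-0.24,0,0,0,-0.16,1],[0,-0.3,0,0,0,-0.2,1],[0,-0.36,0,0,0,-0.24,1],[0,-0.398,0,0,0,-0.282,1],[0,-0.398,0,0,0,-0.282,1],[0,-0.398,0,0,0,-0.282,1]]]'

```text
clock: 31.6
eef_pos: [515.5, -22.8, 227.1]
eef_rot: [-3.139, -0.001, 1.565]
wrist_force: [0.3, 0.4, -4.4]
finger_gap: 13.2
finger_force: 60.0
```

Emit:
servo_tool --motion '[[[0,0,-0.05,0,-0.02,0,1],[0,0,-0.1,0,-0.04,0,1],[0,0,-0.15,0,-0.0637,0,1],[0,0,-0.18,0,-0.0637,0,1],[0,0,-0.196,0,-0.0637,0,1],[0,0,-0.196,0,-0.0637,0,1],[0,0,-0.196,0,-0.0637,0,1]]]'

```text
clock: 32.3
eef_pos: [516.3, -22.9, 130.9]
eef_rot: [2.941, -0.002, 1.564]
wrist_force: [0.1, 0.8, -4.8]
finger_gap: 13.9
finger_force: 60.0
```

```bash
cat > cov.py <<'E'
from h import *
import sys
from scipy.spatial.transform import Rotation as R
st(); s=manip.read_state()
yaw=-0.011; N=R.from_euler('z',yaw); o=np.array([503,-23.5,0])
print('tcp nest',N.inv().apply(np.array(s['eef_pos'])-o).round(1))
for n in ('scene','side'):
    c=cam(n); save(c,sys.argv[1]+n+'.png'); W=cloud(c); F=c['frame'].astype(int)
    Q=N.inv().apply(np.nan_to_num(W.reshape(-1,3))-o)
    m=(F.min(2).ravel()>70)&((F.max(2)-F.min(2)).ravel()<40)&(abs(Q[:,0])<90)&(abs(Q[:,1])<160)&(Q[:,2]>float(sys.argv[2]))&(Q[:,2]<170)
    k,l,t,_=cv2.connectedComponentsWithStats(m.reshape(480,640).astype(np.uint8)); i=1+np.argmax(t[1:,4]); P=Q[(l==i).ravel()]
    for _ in range(3):
        A=np.c_[P[:,:2],np.ones(len(P))]; q=np.linalg.lstsq(A,P[:,2],rcond=None)[0]; P=P[abs(A@q-P[:,2])<3]
    r=cv2.minAreaRect(P[:,:2].astype(np.float32))
    print(n,len(P),'plane',q.round(3),[np.round(a,1) for a in r],'x',np.percentile(P[:,0],[.5,99.5]).round(1),'y',np.percentile(P[:,1],[.5,99.5]).round(1))
E
python3 cov.py c1 100
```

```text
{'clock': 32.3, 'joints': [-0.129, 0.195, 1.851, 0.033, 0.897, -0.139], 'eef_pos': [516.299, -22.873, 130.941], 'eef_rot': [2.941, -0.002, 1.564], 'wrist_force': [0.094, 0.788, -4.756], 'finger_gap': 13.913, 'finger_force': 59.998}
tcp nest [ 13.3   0.8 130.9]
scene 1660 plane [1.9500e-01 1.0000e-03 1.2424e+02] [array([16. ,  2.3]), array([115.3, 261.7]), np.float64(0.1)] x [-40.5  72.5] y [-126.1  131.2]
side 2715 plane [2.00000e-01 8.00000e-03 1.24538e+02] [array([ 14.5, -22. ]), array([114.3, 217.3]), np.float64(0.2)] x [-41.8  70.2] y [-129.3   79.7]
```

View pics/c1side.png

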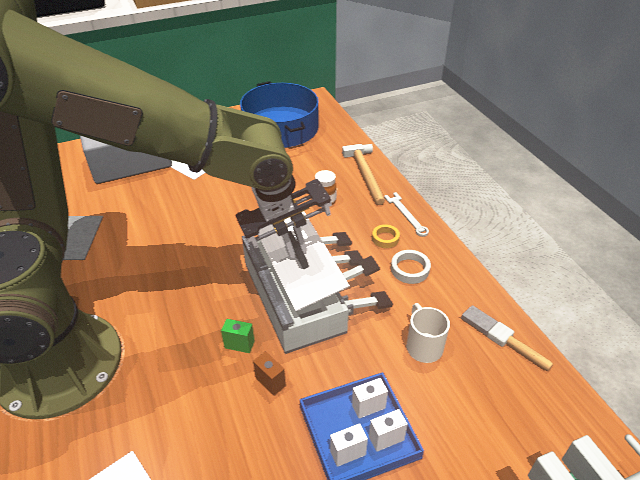

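The side view shows the tilted cover over the nest at about (305,275), with the low edge just clear of the lip.

Emit:
servo_tool --motion '[[[0,-0.002,-0.02,0,0,0,1],[0,-0.002,-0.04,0,0,0,1],[0,-0.002,-0.054,0,0,0,1],[0,-0.002,-0.063,0,0,0,1],[0,-0.002,-0.063,0,0,0,1],[0,-0.002,-0.063,0,0,0,1],[0,-0.002,-0.063,0,0,0,1]]]'

```text
clock: 33.1
eef_pos: [516.1, -24.3, 99.3]
eef_rot: [2.941, -0.002, 1.562]
wrist_force: [0.2, -0.5, -4.6]
finger_gap: 13.5
finger_force: 60.0
```

```bash
python3 cov.py c2 77.5
```

```text
{'clock': 33.1, 'joints': [-0.132, 0.241, 1.88, 0.036, 0.822, -0.145], 'eef_pos': [516.06, -24.323, 99.29], 'eef_rot': [2.941, -0.002, 1.562], 'wrist_force': [0.174, -0.49, -4.565], 'finger_gap': 13.55, 'finger_force': 59.998}
tcp nest [13.1 -0.7 99.3]
scene 786 plane [ 1.5900e-01 -1.0000e-03  9.5008e+01] [array([22.9,  2.4]), array([101.8, 259. ]), np.float64(0.2)] x [-6. 73.] y [-124.2  130.1]
side 1552 plane [1.1400e-01 2.8000e-02 9.8153e+01] [array([ -0.7, -28.9]), array([215.9, 144.5]), np.float64(89.9)] x [-72.6  70.3] y [-135.3   71.6]
```

Emit:
servo_tool --motion '[[[-0.005,0,0,0,0,0,1],[-0.01,0,0,0,0,0,1],[-0.015,0,0,0,0,0,1],[-0.02,0,0,0,0,0,1],[-0.025,0,0,0,0,0,1],[-0.03,0,0,0,0,0,1],[-0.03,0,0,0,0,0,1],[-0.03,0,0,0,0,0,1]]]'

```text
clock: 34.0
eef_pos: [500.9, -24.3, 99.0]
eef_rot: [2.941, -0.002, 1.562]
wrist_force: [0.3, 0.1, -4.1]
finger_gap: 13.7
finger_force: 60.0
```

Emit:
servo_tool --motion '[[[0.001,0,-0.004,0,0.008,0,1],[0.001,0,-0.008,0,0.016,0,1],[0.002,0,-0.011,0,0.024,0,1],[0.002,0,-0.014,0,0.032,0,1],[0.002,0,-0.014,0,0.032,0,1],[0.002,0,-0.014,0,0.032,0,1]]]'

```text
clock: 34.6
eef_pos: [501.9, -24.3, 91.7]
eef_rot: [3.042, -0.001, 1.562]
wrist_force: [-0.9, 0.1, -3.8]
finger_gap: 13.7
finger_force: 60.0
```

Emit:
servo_tool --motion '[[[0,0,-0.004,0,0.008,0,1],[0.001,0,-0.007,0,0.016,0,1],[0.001,0,-0.01,0,0.024,0,1],[0.002,0,-0.013,0,0.0317,0,1],[0.002,0,-0.013,0,0.0317,0,1],[0.002,0,-0.013,0,0.0317,0,1]]]'

```text
clock: 35.2
eef_pos: [502.9, -24.3, 85.2]
eef_rot: [-3.141, -0.0, 1.562]
wrist_force: [1.1, -0.0, -4.5]
finger_gap: 13.6
finger_force: 60.0
```

```bash
python3 cov.py c3 78
```

```text
{'clock': 35.2, 'joints': [-0.121, 0.336, 1.777, 0.0, 1.029, -0.112], 'eef_pos': [502.869, -24.271, 85.24], 'eef_rot': [-3.141, -0.0, 1.562], 'wrist_force': [1.12, -0.014, -4.465], 'finger_gap': 13.618, 'finger_force': 59.998}
tcp nest [-0.1 -0.8 85.2]
scene 1107 plane [-2.2000e-02 -6.0000e-03  8.2504e+01] [array([8.8, 1.9]), array([121.8, 259.1]), np.float64(0.4)] x [-51.7  67.8] y [-125.2  130.4]
side 1014 plane [-7.8000e-02  2.7000e-02  8.7392e+01] [array([-3.2, -0.7]), array([139.7, 273.3]), np.float64(0.1)] x [-72.6  65.7] y [-135.5  124.9]
```

Emit:
servo_tool --motion '[[[0,0,-0.001,0,0,0,1],[0,0,-0.002,0,0,0,1],[0,0,-0.003,0,0,0,1],[0,0,-0.003,0,0,0,1]]]'

```text
clock: 35.7
eef_pos: [502.8, -24.3, 84.5]
eef_rot: [3.141, 0.0, 1.562]
wrist_force: [-4.7, -0.8, 5.4]
finger_gap: 13.6
finger_force: 60.0
```

Emit:
servo_tool --motion '[[[0,0,0,0,0,0,0.8],[0,0,0,0,0,0,0.7],[0,0,0,0,0,0,0.65],[0,0,0,0,0,0,0.65],[0,0,0,0,0,0,0.65],[0,0,0.02,0,0,0,0.65],[0,0,0.06,0,0,0,0.65],[0,0,0.12,0,0,0,0.65],[0,0,0.2,0,0,0,0.65],[0,0,0.28,0,0,0,0.65]]]'

```text
clock: 36.7
eef_pos: [502.5, -24.2, 226.1]
eef_rot: [3.141, 0.0, 1.562]
wrist_force: [0.7, -0.4, 0.6]
finger_gap: 33.0
finger_force: 0.0
```

Emit:
servo_tool --motion '[[[0,0,0.1,0,0,0,0.65],[0,0,0.2,0,0,0,0.65],[0,0,0.3,0,0,0,0.65],[-0.2,0,0.4,0,0,0,0.65],[-0.2,0,0.4,0,0,0,0.65],[-0.2,0,0.4,0,0,0,0.65],[-0.2,0,0.4,0,0,0,0.65],[-0.2,0,0.4,0,0,0,0.65]]]'

```text
clock: 37.5
eef_pos: [403.3, -24.3, 423.5]
eef_rot: [-3.141, -0.0, 1.562]
wrist_force: [-0.2, 0.6, 0.4]
finger_gap: 32.8
finger_force: 0.0
```

```bash
python3 cov.py c4 79
python3 - <<'E'
import cv2
a=cv2.imread('pics/c4scene.png')[150:330,190:430]; b=cv2.imread('pics/c4side.png')[200:480,210:470]
a=cv2.resize(a,(400,300));b=cv2.resize(b,(400,430));import numpy as np
o=np.zeros((430,800,3),np.uint8);o[:300,:400]=a;o[:,400:]=b;cv2.imwrite('pics/f.png',o)
E
```

```text
{'clock': 37.5, 'joints': [-0.151, -0.104, 1.47, 0.0, 1.776, -0.142], 'eef_pos': [403.252, -24.308, 423.461], 'eef_rot': [-3.141, -0.0, 1.562], 'wrist_force': [-0.242, 0.578, 0.442], 'finger_gap': 32.814, 'finger_force': 0.0}
tcp nest [-99.7  -1.9 423.5]
scene 1209 plane [-6.9000e-02 -4.0000e-03  8.3146e+01] [array([-3.7, -1.7]), array([145.2, 267.9]), np.float64(0.1)] x [-72.2  66.9] y [-128.4  130. ]
side 1817 plane [-1.0200e-01  2.0000e-03  8.4698e+01] [array([-2.7,  1.4]), array([140.1, 278.8]), np.float64(0.0)] x [-72.5  65.1] y [-135.8  135. ]
```

View pics/f.png

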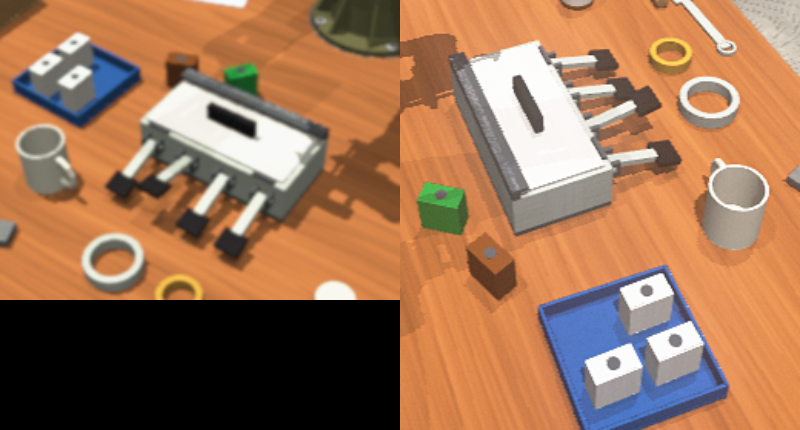

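The crops show the cover lying on the nest under the lip with its bar centred, and three inserts in the tray. The mug, the jar and both rings look undisturbed. One flatness check away from the lip, then hand in.

Run:
```python
from h import *
ok=[]
for n in('scene','side'):
    c=cam(n);W=cloud(c).reshape(-1,3)-[503,-23.5,0]; B=c['frame'].min(2).ravel()
    P=W[(abs(W[:,0])<55)&(W[:,0]>-42)&(abs(W[:,1])<120)&(W[:,2]>70)&(W[:,2]<90)&(B>100)]
    A=np.c_[P[:,:2],np.ones(len(P))];q=np.linalg.lstsq(A,P[:,2],rcond=None)[0]; print(n,len(P),q.round(3)); ok.append(abs(q[0])<.02 and abs(q[1])<.015 and abs(q[2]-80.5)<2.5)
    D=W[(W[:,2]>106)&(W[:,2]<115)&(abs(W[:,0])<30)&(abs(W[:,1])<70)&(B<80)]; print('bar',len(D),np.median(D,0).round(1), np.ptp(D,0).round(1))
print(ok)
if all(ok): print(manip.sign_off())
```

```text
scene 1882 [-0.    -0.    80.026]
bar 97 [  4.7   2.2 109. ] [14.  87.5  6.5]
side 3319 [2.0000e-03 0.0000e+00 7.9973e+01]
bar 47 [  1.7  16.5 109.5] [12.2 90.7  6.8]
[np.True_, np.True_]
the job is handed in; nothing more can be done
None
```

The job is handed in: the three inserts (pockets 0, 2 and 3; pocket 1 was empty) are in the tray, the cover lies flat and hooked under the lip, and the mug, jar and both rings were not touched.

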